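# Shut the slide-top wax box

## Task

Shut the slide-top wax box before the brushing starts: push its red lid along the channel until it has gone over the small ridge at the end and is fully home, and press its tail end down so that it sits flush behind the ridge. Leave the brush, edge tool, mold and dish where they are.

Things in the scene. Friction and masses are not known exactly. Their poses are not given: they have to be found in the camera images.
- wax_box: Birch box, 176 (its x) x 100 (its y) x 60 mm high, bolted to the bench by 4 steel tabs that stick out 22 mm from its long sides. Origin: centre of its underside; z up. Its lid runs in grooves along both long sides and shuts toward the box's +x; the mouth, a low end wall with a steel ridge, is at x = -88 mm. The 10 mm wide lips over the grooves end at z = 60 mm, 80 mm apart. Wax bars inside.
- lid (a joint): How far the lid is from home, in m: 0 = home, against a stop; 0.11 = farthest open. A positive value lies toward the box's -x, out of the mouth. The grooves rub with 2 N. At about 0.015 the lip under the tail meets the ridge and the tail must ride up 3 mm over it (6 to 10 N of push); past 0.006 it is over the top, and the lid slides on to 0 with its tail still raised.
- tail_lift (a joint): How far the lid's tail end is tipped up about its leading end, in rad: 0 = flat, about 0.02 = 3 mm proud, as when it has ridden over the ridge; at most 0.025. The lid fits tightly: the tail stays up until pressed down with 4 to 6 N at the thumb bar or behind it. Once home and flat, the ridge keeps the lid from sliding open.
- thumb_bar (a point): Centre of the top of the birch thumb bar fixed on the red lid: 12 mm thick (along the box's x), 50 mm wide (along its y), 16 mm high above the lid. Lid home and flat, it is at x = -51, y = 0, z = 67 mm in the box frame (z = 70 mm with the tail proud). 30 mm of flat lid lie behind it (toward -x), up to the lid's tail edge.
- lid_tail (a point): Middle of the upper tail edge of the red lid (170 x 91 x 5 mm). Lid top is at z = 51 mm in the box frame when flat; home, the tail edge is at x = -87 mm, 1 mm inside the end of the box.
- brush: Ski brush lying bristles down: blue nylon bristle block with a wooden back, 130 x 56 x 46 mm, long axis its x. Origin: centre of its underside.
- edge_tool: Titanium-grey edge tool, L-shaped guide with black grip, 110 x 42 x 56 mm, long axis its x. Origin: centre of its underside.
- puck_mold: Steel wax puck mold, plate 120 x 80 x 30 mm with two round cups, long axis its x. Origin: centre of its underside.
- dish: White ceramic grip wax dish, round, 100 mm across, 30 mm high. Origin: centre of its underside.
Not all that is in view belongs to the job. What is shaped like the wax_box but pink or purple is not meant.

How it is judged:
At the end, for the whole second after the job is handed in: The lid is home to within 3 mm, its tail is pressed down behind the ridge (tipped up less than 0.008 rad, about 1.2 mm), and it is at rest (value of joint lid below 0.003 m and value of joint tail_lift below 0.008 rad and velocity of joint lid between -0.01 and 0.01 m/s); the robot touches nothing.
It fails at once if the brush is shifted by more than 25 mm (distance of brush from where it was at the start of the episode above 0.025 m).
It fails at once if the edge tool is shifted by more than 25 mm (distance of edge_tool from where it was at the start of the episode above 0.025 m).
It fails at once if the puck mold is shifted by more than 25 mm (distance of puck_mold from where it was at the start of the episode above 0.025 m).
It fails at once if the dish is shifted by more than 25 mm (distance of dish from where it was at the start of the episode above 0.025 m).
It also fails if it takes over 35 s, if anything falls off the work surface, if the arm or the gripper's body presses on something with over 40 N, if the wrist force passes 120 N, or if a joint passes its speed limit or range.

## Robot

A 7-joint arm with a two-finger parallel gripper is mounted at the origin on the work surface. World frame = base frame: x ahead of the robot, y to its left, z up, the work surface at z = 0. Lengths are in m, angles in rad, forces in N, time in s.
With the tool pointing down it reaches from about 0.4 to 0.85 m from the base axis. Payload 4.5 kg.
Tool frame: the origin (TCP) lies on the mounting face of the last link; the fingertips stand 166 mm ahead of it and the grasp point (between the pads) lies 147 mm ahead of it; y points along the fingers, z is the direction in which the jaws open and shut, and the axes are right-handed (so a half turn about y gives the same grasp; the last joint's range is limited). The gripper opens to 88 mm and grips with 3 to 60 N. Pads are 18 mm wide; open, the fingers measure 123 mm over their backs; the gripper's body (75 mm by 187 mm) begins 45 mm behind the grasp point.
Start: joints at [-1.119, 0.689, -0.195, 1.565, 0.157, 0.902, -0.215], TCP at [0.254, 0.571, 0.405] pointing down, gripper open.
Joint ranges: [-3.01, 3.01], [-0.46, 2.08], [-1.47, 1.51], [0.13, 2.56], [-1, 4.14], [0.04, 2.09], [-2.66, 2.66]. Speed limits (rad/s): [2.57, 2.57, 3.14, 3.14, 3.14, 3.14, 3.14].

## Interface

Orientations are given as a unit quaternion [x, y, z, w].
In Python, from plant import r gives the robot as it stands.
- The arm moves only by the tool arm_command, never from a script. Its argument "deltas" is a list of rows, each an object of numbers: "dx", "dy", "dz": the shift along the tool's x, y, z each as a share of 1000 mm, from -1 to 1; "wx", "wy", "wz": the turn, a rotation vector about the tool's x, y, z each as a share of 45 degrees, from -1 to 1. In form: [{"dx": .., "dy": .., "dz": .., "wx": .., "wy": .., "wz": ..}, ...]. A call has exactly 5 rows; each row is the pose to reach, as a shift and turn from the pose commanded when the call began, along the tool's axes at that moment; what a row does not reach only later rows make up. A row lasts 1/10 s, in which the tool goes at most 50 mm and 8.59 degrees, less where a joint would pass 70% of its speed; a pose out of reach is approached as far as the arm can. A call with a number of a shift or a turn outside -1 to 1 is refused whole. A call with a gripper value outside its range is refused whole. "claw" is the opening, from -1 (shut) to 1 (fully open), set as the call begins (left out, the last holds). The fingers move at their own pace and stop on an object; "grip_force" is the grip in N (left out, the last holds). Time passes only in rows, so rows that repeat a pose let the fingers close, or fill a call up. It gives the time, the measured TCP pose, the force and the opening at its end, in the units of the state.
- r.get_state(): the state, without advancing time (a new reading comes with each control period).
- r.snapshot(name): name is "scene" or "top" or "wrist"; returns the picture (480x640x3 uint8, red, green, blue); there is no depth.
- r.get_calibration(name): a dict with "vertical_fov" (degrees; the focal length in pixels is half the picture's height over the tangent of half this angle, whatever the lens; pixels are square), "cx", "cy" (the principal point, pixels), "R" (3x3) and "t" (3): a world point X has camera coordinates R X + t. Camera axes: x right, y down, z forward; pixel columns grow to the right and rows downward; lengths in m; the calibration is good to about 2 mm. A picture is of the moment at which its call begins: read the wrist's pose just before it. get_calibration takes no time and is no camera call; for the wrist camera it gives the pose at the moment of the call.
- r.finish_job(): hands the job in, once; it reports no verdict.
The state is a dict: "clock": time; "q": joint angles; "qd": joint speeds; "joint_torque": joint torques, N m; "tool_pos": TCP position; "eef_rot": TCP orientation; "contact_force": force on the tool from outside, world axes, zero at the start; "moment": the same for the moment, N m; "opening": opening from 0.0 (shut) to 1.0 (fully open).
Only numpy, scipy, OpenCV 4.12 (cv2) and the standard library are available. Lean on these libraries where they do the work, as an engineer would, in place of code of your own. Each camera call takes 0.05 s, during which the arm holds its last target.

## Working session

There is one attempt and no reset: what is moved stays moved. The work goes in short steps, Python scripts to look and compute and a tool call to move; the robot and the scene stay as the last step left them, time stands still between calls to the robot, and variables do not carry over. Pictures are saved under pics/ and viewed, and the job is handed in when it is done.

Besides the shell and the picture viewer there is one more tool, called as a command line: name --argument value ..., lists and objects as JSON in quotes. arm_command: Moves the arm, as the interface text tells. Shift numbers are shares of 1000 mm and turn numbers shares of 45 degrees, none past 1 either way. Its arguments: {"type":"object","properties":{"deltas":{"type":"array","items":{"type":"object","properties":{"dx":{"type":"number","minimum":-1,"maximum":1},"dy":{"type":"number","minimum":-1,"maximum":1},"dz":{"type":"number","minimum":-1,"maximum":1},"wx":{"type":"number","minimum":-1,"maximum":1},"wy":{"type":"number","minimum":-1,"maximum":1},"wz":{"type":"number","minimum":-1,"maximum":1}}}},"claw":{"type":"number"},"grip_force":{"type":"number"}},"required":["deltas"]}

```bash
ls; mkdir -p pics; python3 - <<'E'
from plant import r
import cv2,numpy as np
s=r.get_state();print({k:np.round(v,3).tolist() for k,v in s.items()})
for n in("scene","top","wrist"):
    c=r.get_calibration(n);print(n,c['vertical_fov'],c['cx'],c['cy'],np.round(c['R'],4).tolist(),np.round(c['t'],4).tolist(), c.keys())
    cv2.imwrite(f"pics/{n}0.png",r.snapshot(n)[:,:,::-1])
E
```

```text
pics
{'clock': 0.0, 'q': [-1.119, 0.69, -0.195, 1.566, 0.157, 0.903, -0.215], 'qd': [-0.0, 0.0, 0.001, -0.0, -0.001, -0.0, 0.001], 'joint_torque': [-0.0, -52.755, -1.267, -15.343, -0.053, 0.007, 0.0], 'tool_pos': [0.254, 0.571, 0.404], 'eef_rot': [0.692, -0.147, 0.147, -0.691], 'contact_force': [-0.34, -0.251, -0.427], 'moment': [-0.027, 0.005, -0.005], 'opening': 1.0}
scene 44.83286441509175 322.6638572752947 241.90244294030944 [[0.5022, 0.8644, 0.0247], [0.4838, -0.2572, -0.8365], [-0.7167, 0.432, -0.5474]] [-0.3201, -0.1903, 1.6832] dict_keys(['vertical_fov', 'cx', 'cy', 'R', 't'])
top 49.255126794226264 320.51170139875916 247.3861690952461 [[-0.0162, -0.9999, 0.0027], [-0.997, 0.016, -0.076], [0.0759, -0.0039, -0.9971]] [0.0518, 0.5523, 1.1059] dict_keys(['vertical_fov', 'cx', 'cy', 'R', 't'])
wrist 61.644192304593766 320.5215964299871 241.6569502550226 [[0.4064, 0.9137, -0.0011], [0.8813, -0.3917, 0.2643], [0.2411, -0.1084, -0.9644]] [-0.6229, -0.0352, 0.3893] dict_keys(['vertical_fov', 'cx', 'cy', 'R', 't'])
```

View pics/scene0.png

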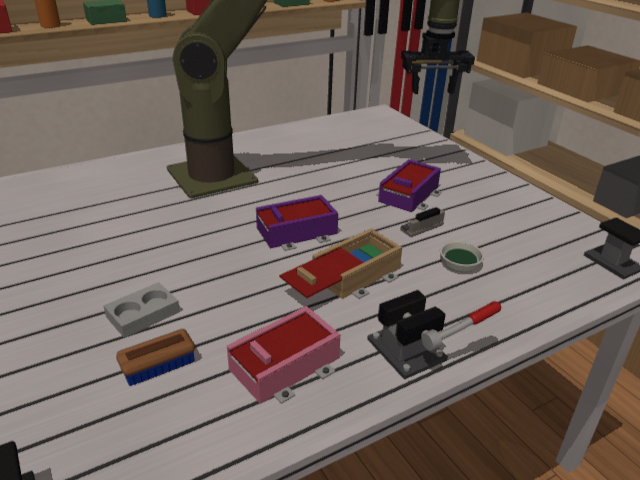

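View pics/top0.png

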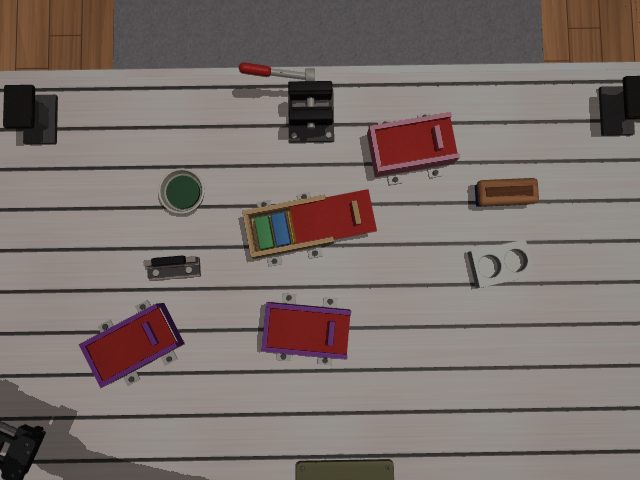

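View pics/wrist0.png

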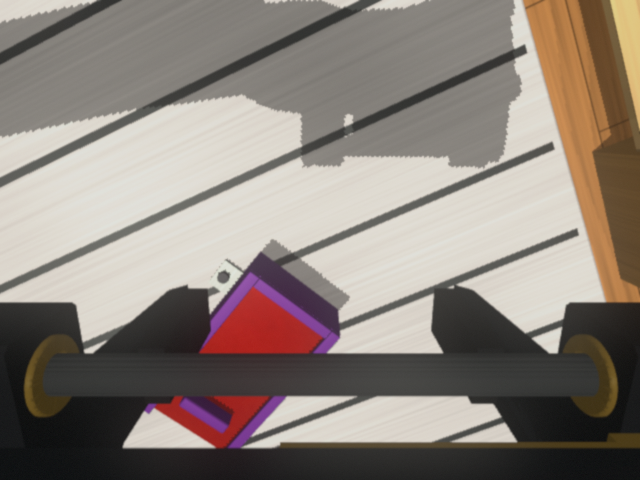

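Candidates in the top view: birch box with part-open lid at (310,223), pink (413,145), purple (307,331), purple (131,345). The birch one fits the description: birch walls, wax bars visible, and its lid sticking out to the right. I'll confirm with a crop.

```bash
cat > h.py <<'E'
import numpy as np,cv2
from plant import r
def cal(n):
    c=r.get_calibration(n);f=240/np.tan(np.radians(c['vertical_fov']/2));return f,c['cx'],c['cy'],np.array(c['R']),np.array(c['t'])
def ray(c,px,z):
    f,cx,cy,R,t=c;o=-R.T@t;d=R.T@np.array([(px[0]-cx)/f,(px[1]-cy)/f,1]);return o+d*(z-o[2])/d[2]
def proj(c,X):
    f,cx,cy,R,t=c;p=R@np.asarray(X)+t;return np.array([cx+f*p[0]/p[2],cy+f*p[1]/p[2]])
E
python3 - <<'E'
from h import *
im=cv2.imread('pics/top0.png')
cv2.imwrite('pics/crop0.png',cv2.resize(im[175:275,230:390],None,fx=5,fy=5,interpolation=cv2.INTER_CUBIC))
hsv=cv2.cvtColor(im,cv2.COLOR_BGR2HSV)
roi=np.zeros(im.shape[:2],np.uint8);roi[180:270,235:385]=255
red=((hsv[...,0]<5)|(hsv[...,0]>175))&(hsv[...,1]>170)&(hsv[...,2]>70)&(roi>0)
c=cal('top')
cs,_=cv2.findContours(red.astype(np.uint8),cv2.RETR_EXTERNAL,cv2.CHAIN_APPROX_NONE)
k=max(cs,key=cv2.contourArea);ap=cv2.approxPolyDP(k,3,True)[:,0];print(cv2.contourArea(k))
for p in ap: print(p,ray(c,p,.051).round(4))
birch=(hsv[...,0]>8)&(hsv[...,0]<25)&(hsv[...,1]>70)&(hsv[...,2]>120)&(roi>0)
cs,_=cv2.findContours(birch.astype(np.uint8),cv2.RETR_EXTERNAL,cv2.CHAIN_APPROX_NONE)
for k in cs:
  if cv2.contourArea(k)>20:
    print('birch',cv2.contourArea(k),cv2.minAreaRect(k))
    for p in cv2.approxPolyDP(k,2,True)[:,0]: print(p,ray(c,p,.06).round(4))
    print(k[:,0].min(0),k[:,0].max(0))
E
```

```text
3072.0
[368 191] [ 0.6686 -0.0593  0.051 ]
[290 207] [0.6371 0.1059 0.051 ]
[297 242] [0.5629 0.0921 0.051 ]
[376 230] [ 0.5855 -0.0742  0.051 ]
birch 81.0 ((356.23077392578125, 211.65386962890625), (22.553354263305664, 4.510670185089111), 78.69007110595703)
[352 201] [ 0.6463 -0.0244  0.06  ]
[357 223] [ 0.5999 -0.0339  0.06  ]
[360 222] [ 0.6019 -0.0402  0.06  ]
[356 201] [ 0.6462 -0.0328  0.06  ]
[352 201] [360 223]
birch 671.0 ((287.4230651855469, 225.6154022216797), (47.26398849487305, 84.13381958007812), 78.69007110595703)
[324 195] [0.6599 0.0339 0.06  ]
[242 211] [0.6289 0.2057 0.06  ]
[251 256] [0.5345 0.1875 0.06  ]
[333 240] [0.5651 0.0168 0.06  ]
[330 237] [0.5714 0.0229 0.06  ]
[258 252] [0.5426 0.1729 0.06  ]
[253 251] [0.5448 0.1832 0.06  ]
[246 213] [0.6246 0.1973 0.06  ]
[322 199] [0.6516 0.0383 0.06  ]
[242 195] [333 256]
```

View pics/crop0.png

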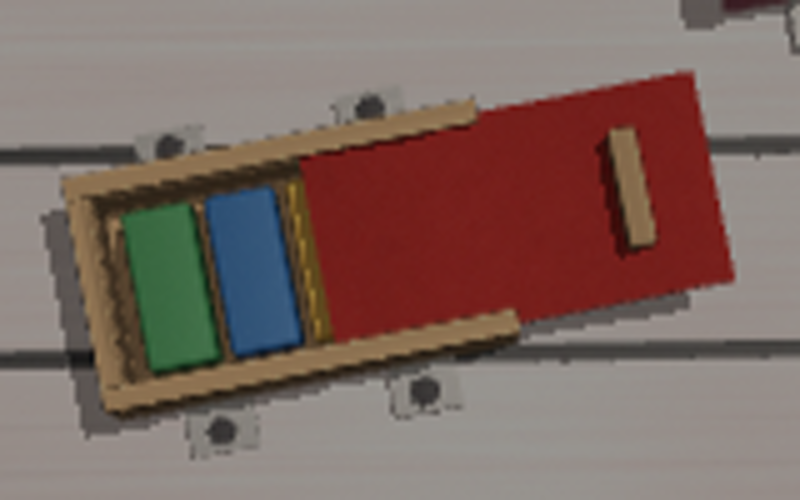

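Confirmed: it is the birch box. Its lid is in the grooves, tail to image right, thumb bar at about (356,212). Next, the box frame, the lid value and the tool axes.

```bash
python3 - <<'E'
from h import *
from scipy.spatial.transform import Rotation as Rn
c=cal('top')
P=np.array([ray(c,p,.06)[:2] for p in [(242,211),(251,256),(333,240),(324,195)]])
# outer pixel edges: shift half px handled by symmetric mean
ctr=P.mean(0);ux=(P[0]+P[1]-P[2]-P[3]);ux/=np.linalg.norm(ux);uy=np.array([-ux[1],ux[0]])
print('ctr',ctr,'ux',ux,'yaw',np.degrees(np.arctan2(ux[1],ux[0])),'L,W',np.linalg.norm((P[0]+P[1]-P[2]-P[3])/2),np.linalg.norm((P[0]+P[3]-P[1]-P[2])/2))
for nm,px,z in[('bar',(356.2,211.65),.067),('tailA',(368,191),.051),('tailB',(376,230),.051)]:
    q=ray(c,px,z)[:2]-ctr;print(nm,ray(c,px,z).round(4),'box',(q@ux).round(4),(q@uy).round(4))
# cross-check in scene
cs=cal('scene')
def bx(x,y,z):return np.r_[ctr+ux*x+uy*y,z]
im=cv2.imread('pics/scene0.png')
for X in [(88,50,.06),(88,-50,.06),(-88,50,.06),(-88,-50,.06)]:
    p=proj(cs,bx(X[0]/1e3,X[1]/1e3,X[2]));cv2.circle(im,tuple(int(round(v)) for v in p),1,(0,255,255),-1)
q=ray(c,(356.2,211.65),.067);p=proj(cs,q);cv2.circle(im,tuple(int(round(v)) for v in p),1,(255,0,255),-1)
cv2.imwrite('pics/scrop0.png',cv2.resize(im[220:310,270:420],None,fx=5,fy=5,interpolation=cv2.INTER_NEAREST))
s=r.get_state();R=Rn.from_quat(s['eef_rot']).as_matrix();print('tool axes cols\n',R.round(3))
E
```

```text
ctr [0.59710315 0.11096131] ux [-0.17720043  0.98417479] yaw 100.20673500537423 L,W 0.1739538251911484 0.09626945483062531
bar [ 0.6227 -0.0322  0.067 ] box -0.1455 0.0001
tailA [ 0.6686 -0.0593  0.051 ] box -0.1802 -0.0402
tailB [ 0.5855 -0.0742  0.051 ] box -0.1801 0.0442
tool axes cols
 [[ 0.914 -0.     0.406]
 [-0.406 -0.001  0.914]
 [ 0.    -1.    -0.001]]
```

View pics/scrop0.png

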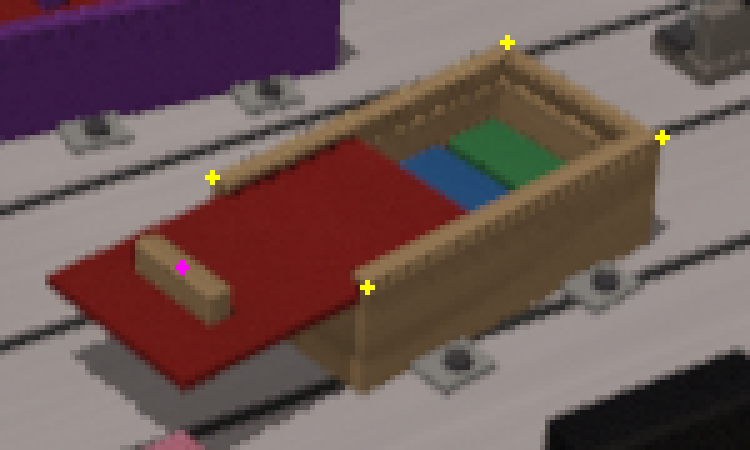

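Both views agree: box length and width are right to within a pixel, and the projected corners land on the box. The lid is about 94 mm open. The tool's y axis points down. Plan: shut the jaws with the jaw axis across the box, go behind the thumb bar and push. First, the transit.

arm_command --deltas '[{"dx": 0.039, "dy": 0.005, "dz": -0.028, "wy": 0.12}, {"dx": 0.078, "dy": 0.01, "dz": -0.056, "wy": 0.24}, {"dx": 0.117, "dy": 0.015, "dz": -0.084, "wy": 0.36}, {"dx": 0.156, "dy": 0.02, "dz": -0.112, "wy": 0.48}, {"dx": 0.195, "dy": 0.025, "dz": -0.14, "wy": 0.6}]' --claw -1 --grip_force 20

```text
invalid input at $.deltas[0]: expected keys dx, dy, dz, wx, wy, wz
```

```bash
cat >> h.py <<'E'
from scipy.spatial.transform import Rotation as Rn
ctr=np.array([.5971,.1110]);ux=np.array([-.1772,.9842]);uy=np.array([-ux[1],ux[0]])
def go(bxx,byy,z):
    s=r.get_state();R=Rn.from_quat(s['eef_rot']).as_matrix();p=np.array(s['tool_pos'])
    tgt=np.r_[ctr+ux*bxx+uy*byy,z];d=R.T@(tgt-p)
    Rg=np.c_[np.r_[-ux,0],[0,0,-1],np.r_[-uy,0]]
    w=Rn.from_matrix(R.T@Rg).as_rotvec()/np.radians(45)
    q=p[:2]-ctr
    print('t',round(s['clock'],2),'pos',p.round(4),'box',(q@ux).round(4),(q@uy).round(4),'tipz',round(p[2]-.166,4),'d',d.round(4),'w',w.round(3),'F',np.round(s['contact_force'],2),'op',s['opening'])
    f=np.array(s['contact_force']);print('F box',(f[:2]@ux).round(2),(f[:2]@uy).round(2))
E
python3 -c "
from h import *
go(-.1685,0,.30)"
```

```text
t 0.15 pos [0.2535 0.571  0.4041] box 0.5136 0.2567 tipz 0.2381 d [ 0.5952  0.1048 -0.4204] w [2.000e-03 1.241e+00 1.000e-03] F [-0.54  0.46  0.09] op 1.0023826991486549
F box 0.55 0.45
```

arm_command --deltas '[{"dx": 0.039, "dy": 0.005, "dz": -0.028, "wx": 0, "wy": 0.12, "wz": 0}, {"dx": 0.078, "dy": 0.01, "dz": -0.056, "wx": 0, "wy": 0.24, "wz": 0}, {"dx": 0.117, "dy": 0.015, "dz": -0.084, "wx": 0, "wy": 0.36, "wz": 0}, {"dx": 0.156, "dy": 0.02, "dz": -0.112, "wx": 0, "wy": 0.48, "wz": 0}, {"dx": 0.195, "dy": 0.025, "dz": -0.14, "wx": 0, "wy": 0.6, "wz": 0}]' --claw -1 --grip_force 20

```text
clock: 0.65
tool_pos: [0.3756, 0.3624, 0.3795]
eef_rot: [0.638, -0.305, 0.305, -0.638]
contact_force: [-0.6, 0.3, -0.3]
opening: 0.57
```

```bash
python3 -c "
from h import *
go(-.1685,0,.30)"
```

```text
t 0.65 pos [0.3756 0.3624 0.3795] box 0.2867 0.1734 tipz 0.2135 d [ 0.4826  0.0796 -0.0661] w [-0.     0.637  0.   ] F [-0.63  0.33 -0.32] op 0.5703327118743445
F box 0.43 0.56
```

arm_command --deltas '[{"dx": 0.048, "dy": 0.008, "dz": -0.007, "wx": 0, "wy": 0.127, "wz": 0}, {"dx": 0.096, "dy": 0.016, "dz": -0.013, "wx": 0, "wy": 0.254, "wz": 0}, {"dx": 0.144, "dy": 0.024, "dz": -0.02, "wx": 0, "wy": 0.38, "wz": 0}, {"dx": 0.192, "dy": 0.032, "dz": -0.026, "wx": 0, "wy": 0.51, "wz": 0}, {"dx": 0.24, "dy": 0.04, "dz": -0.033, "wx": 0, "wy": 0.637, "wz": 0}]'

```text
clock: 1.15
tool_pos: [0.5014, 0.1554, 0.3394]
eef_rot: [-0.542, 0.454, -0.454, 0.542]
contact_force: [0.6, 0.6, -0.6]
opening: 0.12
```

```bash
python3 -c "
from h import *
go(-.1685,0,.30)"
```

```text
t 1.15 pos [0.5014 0.1554 0.3394] box 0.0607 0.0863 tipz 0.1734 d [0.2291 0.0393 0.0864] w [-0.    -0.001 -0.   ] F [ 0.58  0.65 -0.61] op 0.1202103934718943
F box 0.54 -0.69
```

arm_command --deltas '[{"dx": 0.046, "dy": 0.008, "dz": 0.017, "wx": 0, "wy": 0, "wz": 0}, {"dx": 0.092, "dy": 0.016, "dz": 0.035, "wx": 0, "wy": 0, "wz": 0}, {"dx": 0.137, "dy": 0.024, "dz": 0.052, "wx": 0, "wy": 0, "wz": 0}, {"dx": 0.183, "dy": 0.032, "dz": 0.069, "wx": 0, "wy": 0, "wz": 0}, {"dx": 0.229, "dy": 0.039, "dz": 0.086, "wx": 0, "wy": 0, "wz": 0}]'

```text
clock: 1.65
tool_pos: [0.6272, -0.0545, 0.3]
eef_rot: [0.543, -0.453, 0.452, -0.543]
contact_force: [1.6, 0.8, 0.5]
opening: 0.007
```

```bash
python3 -c "
from h import *
go(-.1685,0,.224)
for n in ('scene','wrist'):cv2.imwrite(f'pics/{n}1.png',r.snapshot(n)[:,:,::-1])"
```

```text
t 1.65 pos [ 0.6272 -0.0545  0.3   ] box -0.1682 -0.0003 tipz 0.134 d [ 0.0003  0.076  -0.0002] w [ 0.001  0.004 -0.001] F [1.57 0.8  0.5 ] op 0.006511457504337951
F box 0.51 -1.69
```

View pics/wrist1.png

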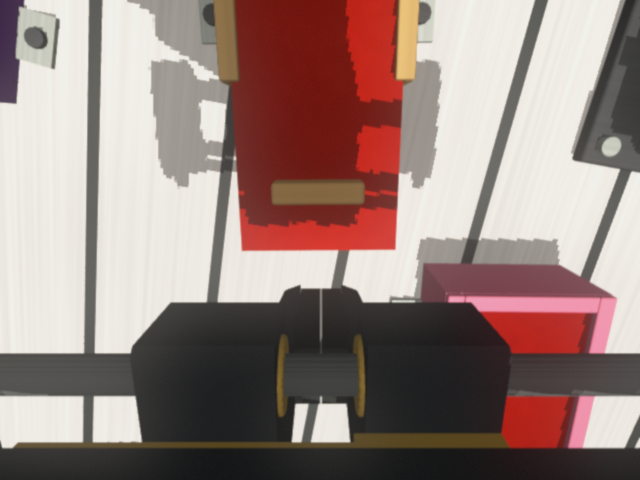

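View pics/scene1.png

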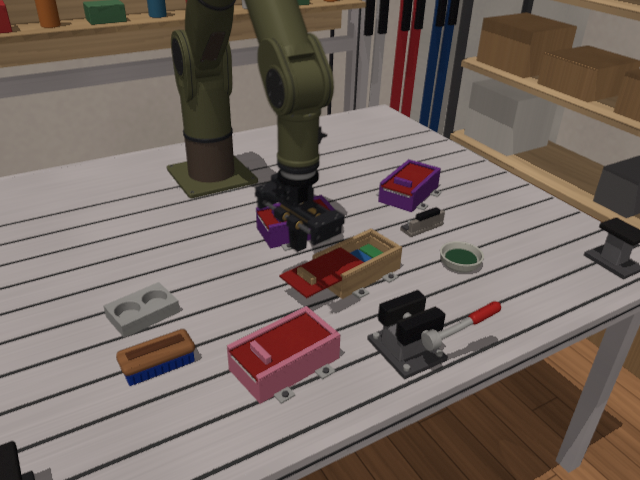

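The wrist view shows the shut fingers in line with the bar (bar centre near column 318, finger split at 320), tail edge at row 249. I'll check the bar position by ray.

```bash
python3 -c "
from h import *
c=cal('wrist')
for n,p,z in [('tail',(319,249),.051),('bar top front',(318,180),.067),('bar lower edge@top',(318,204),.067),('same@lid',(318,204),.051),('lipL',(228,81),.06),('lipR',(405,79),.06)]:
  q=ray(c,p,z)[:2]-ctr;print(n,(q@ux).round(4),(q@uy).round(4))
"
```

```text
tail -0.1772 0.0021
bar top front -0.1346 0.0022
bar lower edge@top -0.1473 0.0023
same@lid -0.1502 0.0024
lipL -0.0848 0.0475
lipR -0.0847 -0.0425
```

The views agree within about 3 mm, so there are 8–11 mm of clearance behind the bar. Descending.

arm_command --deltas '[{"dx": 0, "dy": 0.03, "dz": 0, "wx": 0, "wy": 0, "wz": 0}, {"dx": 0, "dy": 0.055, "dz": 0, "wx": 0, "wy": 0, "wz": 0}, {"dx": 0, "dy": 0.068, "dz": 0, "wx": 0, "wy": 0, "wz": 0}, {"dx": 0, "dy": 0.075, "dz": 0, "wx": 0, "wy": 0, "wz": 0}, {"dx": 0, "dy": 0.076, "dz": 0, "wx": 0, "wy": 0, "wz": 0}]'

```text
clock: 2.25
tool_pos: [0.6264, -0.0523, 0.2243]
eef_rot: [0.544, -0.453, 0.452, -0.543]
contact_force: [-0.7, -0.3, -0.3]
opening: 0.002
```

```bash
python3 -c "
from h import *
go(-.0735,0,.224)
cv2.imwrite('pics/scene2.png',cv2.resize(r.snapshot('scene')[200:320,240:420,::-1],None,fx=4,fy=4,interpolation=cv2.INTER_CUBIC))"
```

```text
t 2.25 pos [ 0.6264 -0.0523  0.2243] box -0.1659 0.0001 tipz 0.0583 d [-0.0924  0.0003  0.0004] w [ 0.001  0.005 -0.   ] F [-0.72 -0.34 -0.29] op 0.0020572908371936003
F box -0.21 0.77
```

View pics/scene2.png

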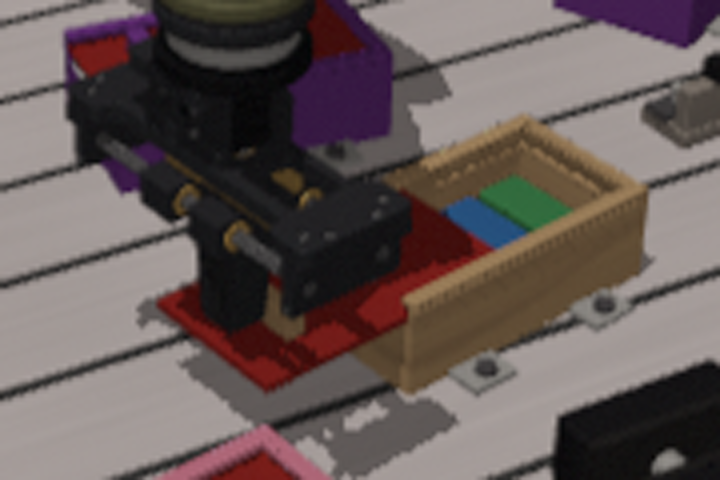

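Fingers are behind the bar and clear of the lid. Pushing the first 70 mm.

arm_command --deltas '[{"dx": -0.008, "dy": 0, "dz": 0, "wx": 0, "wy": 0, "wz": 0}, {"dx": -0.022, "dy": 0, "dz": 0, "wx": 0, "wy": 0, "wz": 0}, {"dx": -0.038, "dy": 0, "dz": 0, "wx": 0, "wy": 0, "wz": 0}, {"dx": -0.054, "dy": 0, "dz": 0, "wx": 0, "wy": 0, "wz": 0}, {"dx": -0.07, "dy": 0, "dz": 0, "wx": 0, "wy": 0, "wz": 0}]'

```text
clock: 2.8
tool_pos: [0.6139, 0.0181, 0.2253]
eef_rot: [-0.543, 0.452, -0.453, 0.544]
contact_force: [1.3, -3.1, 1.6]
opening: 0.005
```

```bash
python3 -c "
from h import *
go(-.066,0,.224)"
```

```text
t 2.8 pos [0.6139 0.0181 0.2253] box -0.0944 -0.0001 tipz 0.0593 d [-0.0284  0.0013  0.    ] w [-0.002  0.005 -0.   ] F [ 1.28 -3.13  1.65] op 0.0045115092301125925
F box -3.3 -0.71
```

arm_command --deltas '[{"dx": -0.004, "dy": 0, "dz": 0, "wx": 0, "wy": 0, "wz": 0}, {"dx": -0.009, "dy": 0, "dz": 0, "wx": 0, "wy": 0, "wz": 0}, {"dx": -0.014, "dy": 0, "dz": 0, "wx": 0, "wy": 0, "wz": 0}, {"dx": -0.019, "dy": 0, "dz": 0, "wx": 0, "wy": 0, "wz": 0}, {"dx": -0.024, "dy": 0, "dz": 0, "wx": 0, "wy": 0, "wz": 0}]'

```text
clock: 3.3
tool_pos: [0.6101, 0.0369, 0.2252]
eef_rot: [0.543, -0.452, 0.455, -0.542]
contact_force: [1.4, -7.3, 4.1]
opening: 0.004
```

```bash
python3 -c "
from h import *
go(-.066,0,.224)"
```

```text
t 3.3 pos [0.6101 0.0369 0.2252] box -0.0753 0.0003 tipz 0.0592 d [-0.0093  0.0012  0.0003] w [-0.001  0.     0.005] F [ 1.45 -7.26  4.07] op 0.003613484829669854
F box -7.4 -0.14
```

About 7 N now: the lid is riding onto the ridge. Continuing.

arm_command --deltas '[{"dx": -0.003, "dy": 0, "dz": 0, "wx": 0, "wy": 0, "wz": 0}, {"dx": -0.005, "dy": 0, "dz": 0, "wx": 0, "wy": 0, "wz": 0}, {"dx": -0.007, "dy": 0, "dz": 0, "wx": 0, "wy": 0, "wz": 0}, {"dx": -0.009, "dy": 0, "dz": 0, "wx": 0, "wy": 0, "wz": 0}, {"dx": -0.01, "dy": 0, "dz": 0, "wx": 0, "wy": 0, "wz": 0}]'

```text
clock: 3.8
tool_pos: [0.6082, 0.046, 0.2248]
eef_rot: [0.544, -0.452, 0.455, -0.541]
contact_force: [3.1, -10.7, 2.5]
opening: 0.005
```

```bash
python3 -c "
from h import *
go(-.066,0,.224)"
```

```text
t 3.8 pos [0.6082 0.046  0.2248] box -0.066 0.0006 tipz 0.0588 d [0.     0.0008 0.0006] w [0.    0.    0.007] F [  3.09 -10.73   2.47] op 0.0049287498152017035
F box -11.1 -1.14
```

arm_command --deltas '[{"dx": -0.001, "dy": 0, "dz": 0, "wx": 0, "wy": 0, "wz": 0}, {"dx": -0.002, "dy": 0, "dz": 0, "wx": 0, "wy": 0, "wz": 0}, {"dx": -0.003, "dy": 0, "dz": 0, "wx": 0, "wy": 0, "wz": 0}, {"dx": -0.004, "dy": 0, "dz": 0, "wx": 0, "wy": 0, "wz": 0}, {"dx": -0.004, "dy": 0, "dz": 0, "wx": 0, "wy": 0, "wz": 0}]'

```text
clock: 4.3
tool_pos: [0.608, 0.0468, 0.2249]
eef_rot: [0.544, -0.452, 0.457, -0.54]
contact_force: [3.9, -16.1, 2.9]
opening: 0.006
```

```bash
python3 -c "
from h import *
go(-.066,0,.224)
cv2.imwrite('pics/top3.png',cv2.resize(r.snapshot('top')[175:275,230:390,::-1],None,fx=5,fy=5,interpolation=cv2.INTER_CUBIC))
cv2.imwrite('pics/scene3.png',cv2.resize(r.snapshot('scene')[200:320,260:440,::-1],None,fx=4,fy=4,interpolation=cv2.INTER_CUBIC))"
```

```text
t 4.3 pos [0.608  0.0468 0.2249] box -0.0651 0.0007 tipz 0.0589 d [0.0009 0.0009 0.0007] w [-0.    -0.003  0.012] F [  3.86 -16.06   2.89] op 0.006026695715969988
F box -16.49 -0.95
```

View pics/scene3.png

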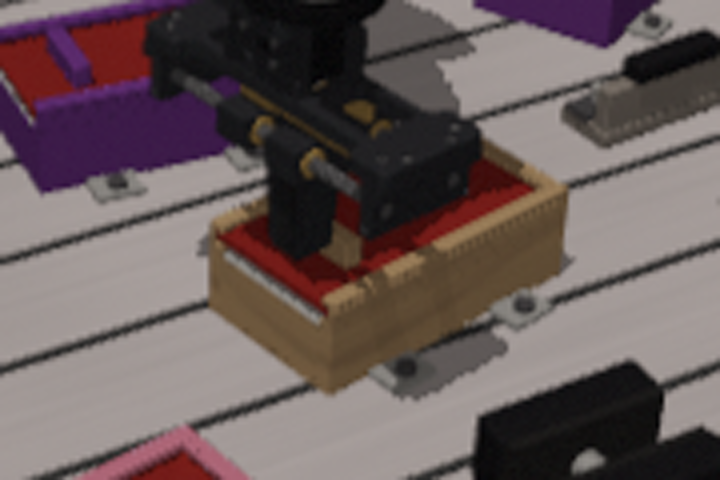

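View pics/top3.png

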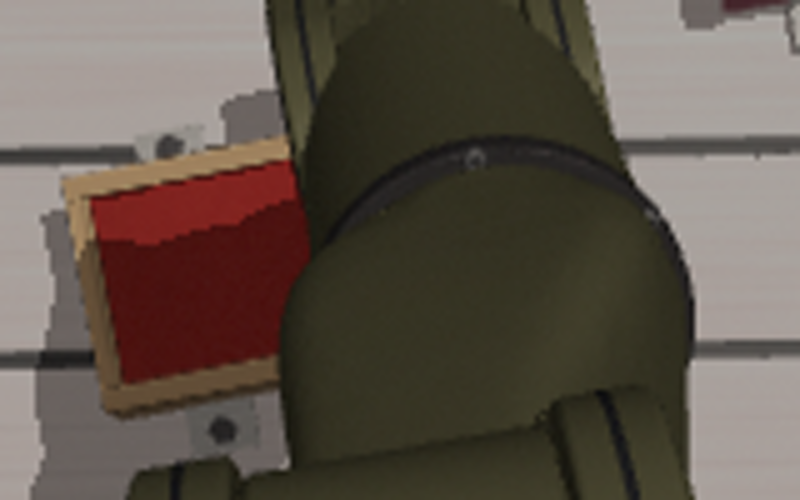

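At the stop: 3 mm more command gave only 0.8 mm of travel, with force up to 16 N, and finger position -65 mm against -66 expected. The tail looks proud. I'll back off from the bar and then press down behind it.

arm_command --deltas '[{"dx": 0.004, "dy": 0, "dz": 0, "wx": 0, "wy": 0, "wz": 0}, {"dx": 0.008, "dy": 0, "dz": 0, "wx": 0, "wy": 0, "wz": 0}, {"dx": 0.009, "dy": 0, "dz": 0, "wx": 0, "wy": 0, "wz": 0}, {"dx": 0.009, "dy": 0.002, "dz": 0, "wx": 0, "wy": 0, "wz": 0}, {"dx": 0.009, "dy": 0.003, "dz": 0, "wx": 0, "wy": 0, "wz": 0}]'

```text
clock: 4.9
tool_pos: [0.6086, 0.0448, 0.2215]
eef_rot: [0.543, -0.453, 0.453, -0.543]
contact_force: [0.8, -3.5, 1.8]
opening: 0.01
```

```bash
python3 -c "
from h import *
go(-.070,0,.217)"
```

```text
t 4.9 pos [0.6086 0.0448 0.2215] box -0.0672 0.0004 tipz 0.0555 d [0.0028 0.0045 0.0004] w [ 0.     0.005 -0.   ] F [ 0.77 -3.48  1.78] op 0.010360342072265008
F box -3.56 -0.15
```

arm_command --deltas '[{"dx": 0.003, "dy": 0, "dz": 0, "wx": 0, "wy": 0, "wz": 0}, {"dx": 0.004, "dy": 0, "dz": 0, "wx": 0, "wy": 0, "wz": 0}, {"dx": 0.004, "dy": 0, "dz": 0, "wx": 0, "wy": 0, "wz": 0}, {"dx": 0.004, "dy": 0, "dz": 0, "wx": 0, "wy": 0, "wz": 0}, {"dx": 0.004, "dy": 0, "dz": 0, "wx": 0, "wy": 0, "wz": 0}]'

```text
clock: 5.4
tool_pos: [0.6093, 0.0412, 0.2217]
eef_rot: [-0.543, 0.453, -0.452, 0.543]
contact_force: [-0.1, 0.1, -0.0]
opening: 0.007
```

```bash
python3 -c "
from h import *
go(-.070,0,.217)
cv2.imwrite('pics/scene4.png',cv2.resize(r.snapshot('scene')[200:320,260:440,::-1],None,fx=4,fy=4,interpolation=cv2.INTER_CUBIC))"
```

```text
t 5.4 pos [0.6093 0.0412 0.2217] box -0.0709 0.0003 tipz 0.0557 d [-0.0008  0.0047  0.0003] w [ 0.     0.005 -0.001] F [-0.09  0.07 -0.04] op 0.0071830287567056054
F box 0.08 0.08
```

View pics/scene4.png

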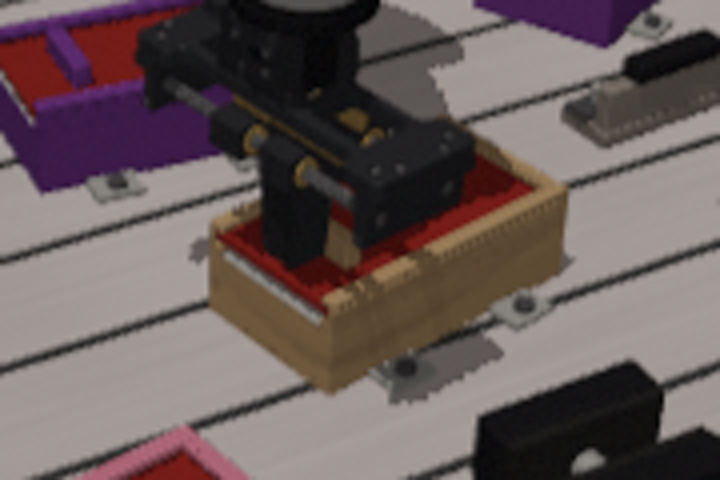

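Free of the bar (zero force); the lid has not moved. Pressing down on the lid behind the bar.

arm_command --deltas '[{"dx": 0, "dy": 0.002, "dz": 0, "wx": 0, "wy": 0, "wz": 0}, {"dx": 0, "dy": 0.003, "dz": 0, "wx": 0, "wy": 0, "wz": 0}, {"dx": 0, "dy": 0.004, "dz": 0, "wx": 0, "wy": 0, "wz": 0}, {"dx": 0, "dy": 0.005, "dz": 0, "wx": 0, "wy": 0, "wz": 0}, {"dx": 0, "dy": 0.006, "dz": 0, "wx": 0, "wy": 0, "wz": 0}]'

```text
clock: 5.95
tool_pos: [0.6096, 0.0409, 0.2161]
eef_rot: [-0.543, 0.452, -0.453, 0.544]
contact_force: [-1.3, 1.5, 9.3]
opening: 0.002
```

```bash
python3 -c "
from h import *
go(-.070,0,.217)"
```

```text
t 5.95 pos [0.6096 0.0409 0.2161] box -0.0712 0.0001 tipz 0.0501 d [-0.0012 -0.0009  0.0001] w [-0.001  0.004 -0.   ] F [-1.33  1.53  9.26] op 0.001929019512098818
F box 1.74 1.04
```

arm_command --deltas '[{"dx": 0, "dy": 0.001, "dz": 0, "wx": 0, "wy": 0, "wz": 0}, {"dx": 0, "dy": 0.002, "dz": 0, "wx": 0, "wy": 0, "wz": 0}, {"dx": 0, "dy": 0.003, "dz": 0, "wx": 0, "wy": 0, "wz": 0}, {"dx": 0, "dy": 0.004, "dz": 0, "wx": 0, "wy": 0, "wz": 0}, {"dx": 0, "dy": 0.004, "dz": 0, "wx": 0, "wy": 0, "wz": 0}]'

```text
clock: 6.45
tool_pos: [0.6098, 0.0411, 0.2134]
eef_rot: [-0.543, 0.452, -0.453, 0.544]
contact_force: [-1.7, 1.2, 14.7]
opening: 0.003
```

```bash
python3 -c "
from h import *
go(-.070,0,.217)"
```

```text
t 6.45 pos [0.6098 0.0411 0.2134] box -0.071 -0.0001 tipz 0.0474 d [-0.001  -0.0036 -0.0001] w [-0.002  0.004 -0.001] F [-1.65  1.19 14.68] op 0.0025615884426502264
F box 1.46 1.42
```

15 N down and reading lower than the lid plane, so the lid should be down. Lifting off to look.

arm_command --deltas '[{"dx": 0, "dy": -0.01, "dz": 0, "wx": 0, "wy": 0, "wz": 0}, {"dx": 0, "dy": -0.03, "dz": 0, "wx": 0, "wy": 0, "wz": 0}, {"dx": 0, "dy": -0.06, "dz": 0, "wx": 0, "wy": 0, "wz": 0}, {"dx": 0, "dy": -0.08, "dz": 0, "wx": 0, "wy": 0, "wz": 0}, {"dx": 0, "dy": -0.1, "dz": 0, "wx": 0, "wy": 0, "wz": 0}]'

```text
clock: 6.95
tool_pos: [0.6092, 0.0406, 0.3126]
eef_rot: [0.543, -0.453, 0.453, -0.543]
contact_force: [0.2, -0.6, -0.0]
opening: 0.004
```

arm_command --deltas '[{"dx": 0.03, "dy": 0, "dz": -0.03, "wx": 0, "wy": 0, "wz": 0}, {"dx": 0.06, "dy": 0, "dz": -0.06, "wx": 0, "wy": 0, "wz": 0}, {"dx": 0.09, "dy": 0, "dz": -0.09, "wx": 0, "wy": 0, "wz": 0}, {"dx": 0.11, "dy": 0, "dz": -0.12, "wx": 0, "wy": 0, "wz": 0}, {"dx": 0.13, "dy": 0, "dz": -0.14, "wx": 0, "wy": 0, "wz": 0}]'

```text
clock: 7.45
tool_pos: [0.4928, -0.114, 0.3116]
eef_rot: [0.544, -0.454, 0.452, -0.542]
contact_force: [0.4, 0.5, 0.3]
opening: 0.003
```

```bash
python3 -c "
from h import *
go(-.070,0,.3)
for n in ('scene','wrist','top'):cv2.imwrite(f'pics/{n}5.png',r.snapshot(n)[:,:,::-1])
a=cv2.imread('pics/scene5.png')[215:310,290:420];b=cv2.imread('pics/top5.png')[180:270,235:365]
cv2.imwrite('pics/s5c.png',cv2.resize(a,None,fx=6,fy=6,interpolation=cv2.INTER_CUBIC))
cv2.imwrite('pics/t5c.png',cv2.resize(b,None,fx=6,fy=6,interpolation=cv2.INTER_CUBIC))
"
```

```text
t 7.45 pos [ 0.4928 -0.114   0.3116] box -0.203 0.1425 tipz 0.1456 d [-0.1327  0.0112  0.1428] w [ 0.004  0.002 -0.   ] F [0.44 0.48 0.26] op 0.0025099246826589586
F box 0.4 -0.52
```

View pics/s5c.png

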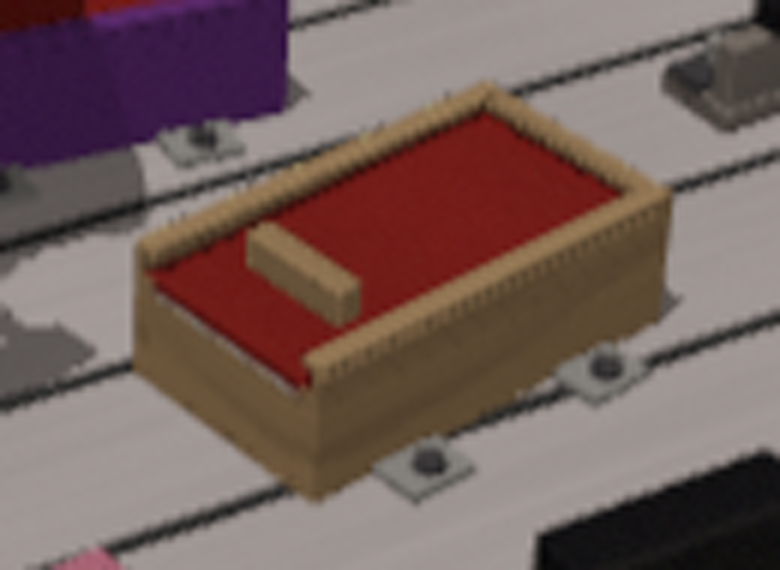

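View pics/t5c.png

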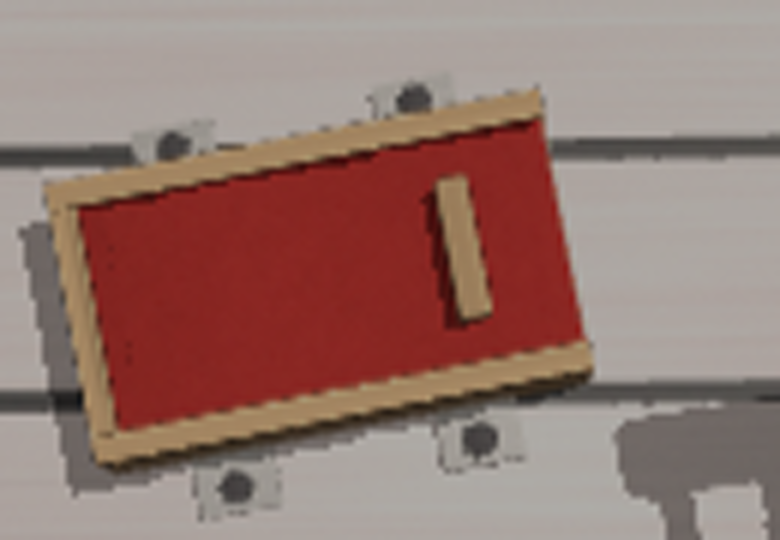

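View pics/wrist5.png

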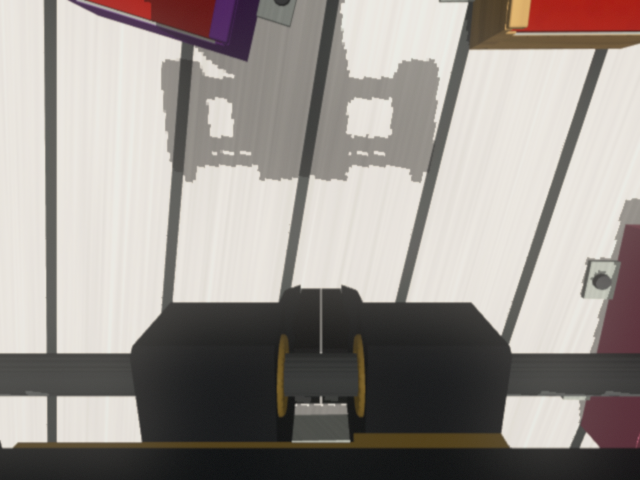

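The lid is home in the top view and the strip under the tail is thin in the scene view. I'll measure the bar by triangulating both views.

```bash
python3 - <<'E'
from h import *
ct,cs=cal('top'),cal('scene')
t=cv2.imread('pics/top5.png');s=cv2.imread('pics/scene5.png')
def bar(im,roi):
    x0,y0,x1,y1=roi;h=cv2.cvtColor(im,cv2.COLOR_BGR2HSV)[y0:y1,x0:x1]
    m=((h[...,0]>8)&(h[...,0]<25)&(h[...,1]>60)&(h[...,2]>60)).astype(np.uint8)
    cs_,_=cv2.findContours(m,cv2.RETR_EXTERNAL,cv2.CHAIN_APPROX_NONE);k=max(cs_,key=cv2.contourArea)+np.array([x0,y0]);return k,h
k,_=bar(t,(303,205,321,237));print(cv2.minAreaRect(k),len(k))
c=np.array(cv2.minAreaRect(k)[0]);q=ray(ct,c,.067);print('bar top',q.round(4),'box',((q[:2]-ctr)@ux).round(4),((q[:2]-ctr)@uy).round(4))
# projected outline for flat vs proud, lid top tail edge, drawn on the scene crop
for nm,dz,db in(('flat',0,0),('proud',.003,.003)):
    im=cv2.resize(s[215:310,290:420],None,fx=6,fy=6,interpolation=cv2.INTER_CUBIC)
    def P(x,y,z):
        p=proj(cs,np.r_[ctr+ux*x+uy*y,z]);return tuple(int(round(v)) for v in ((p-[290,215]+.5)*6-.5))
    b=[P(x,y,.067+db*.83) for x,y in((-.057,.025),(-.045,.025),(-.045,-.025),(-.057,-.025))]
    cv2.polylines(im,[np.array(b)],True,(255,255,0),1)
    cv2.line(im,P(-.087,.04,.051+dz),P(-.087,-.04,.051+dz),(255,255,0),1)
    for y in(.05,-.05):cv2.circle(im,P(-.088,y,.06),3,(0,255,0),1)
    cv2.imwrite(f'pics/ov_{nm}.png',im[180:420,100:420])
a=cv2.imread('pics/ov_flat.png');b=cv2.imread('pics/ov_proud.png')
p4=cv2.resize(cv2.imread('pics/scene4.png')[0:480],None,fx=1.5,fy=1.5)
# scene4 crop origin (260,200) x4 -> same crop as 6x from (290,215)
p4=p4[90:660,180:960][180:420,100:420]
cv2.imwrite('pics/ov.png',np.hstack([a,b])); cv2.imwrite('pics/ba.png',np.hstack([p4,cv2.resize(s[215:310,290:420],None,fx=6,fy=6,interpolation=cv2.INTER_CUBIC)[180:420,100:420]]))
E
```

```text
((311.576904296875, 220.88461303710938), (23.533933639526367, 5.491251468658447), 78.69007110595703) 53
bar top [0.6049 0.0607 0.067 ] box -0.0509 0.0012
```

View pics/ov.png

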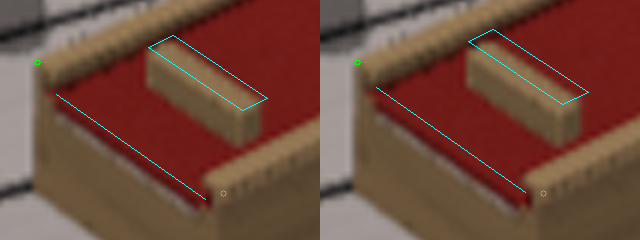

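View pics/ba.png

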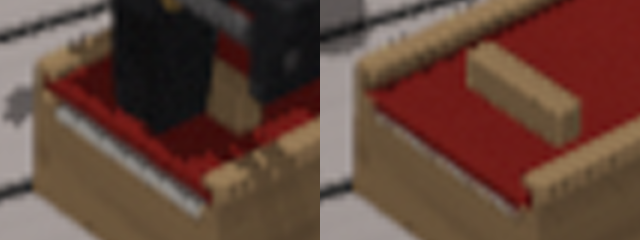

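The tail came down about 3 mm (strip under it thinned from about 14 to 5 px in the 6x crop). The scene view agrees with the flat model, not the proud one. Bar at -50.9 mm against -51 home. The arm is clear, so I'm handing in.

```bash
python3 -c "
from h import *
s=r.get_state();print(np.abs(s['qd']).max(),s['contact_force'])
a=cv2.imread('pics/top0.png').astype(int);b=cv2.imread('pics/top5.png').astype(int)
d=np.abs(a-b).max(2)
for n,(x,y,w,h) in dict(brush=(470,170,75,40),mold=(462,235,70,55),dish=(155,165,55,55),edge=(140,250,65,32)).items():print(n,(d[y:y+h,x:x+w]>40).mean().round(3))
r.finish_job()"
```

```text
0.04468593643866944 [ 0.27018845  0.10188524 -0.14884197]
brush 0.0
mold 0.381
dish 0.0
edge 0.0
the job is handed in; nothing more can be done
```

```bash
python3 -c "
import cv2,numpy as np
a=cv2.imread('pics/scene0.png').astype(int);b=cv2.imread('pics/scene5.png').astype(int)
d=np.abs(a-b).max(2);print((d[280:335,100:182]>40).mean())
cv2.imwrite('pics/mold.png',cv2.resize(np.hstack([cv2.imread('pics/top5.png')[200:320,400:560],cv2.imread('pics/scene5.png')[240:360,80:240]]),None,fx=2,fy=2))"
```

```text
0.0
```

View pics/mold.png

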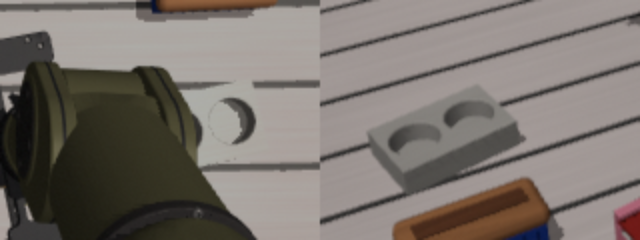

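The wax box is shut and the job is handed in, at about 7.6 s. With the jaws shut, I pushed the red lid by its thumb bar over the ridge to the stop. I then backed off, pressed the tail down behind the bar and moved the arm clear.

**Last checks**
- **Lid home:** the thumb bar measured x = -50.9 mm in the box frame, against -51 mm for home. While pushing, the force climbed to about 16 N with almost no further travel.
- **Tail flush:** I pressed with about 15 N, and the before/after pictures show the tail coming down about 3 mm. The scene view fits the flat lid, not the raised one. I judged this from pictures, because the tail angle cannot be read directly.
- **Robot clear:** contact force was about zero. The arm was still settling slightly at hand-in (0.04 rad/s), well away from everything.
- **Other objects:** the brush, dish and edge tool are unchanged in the top view, and the mold is unchanged in the scene view.

**Checks that disagreed**
- The top-view comparison flagged the mold as changed, because the arm was covering it. The clear scene view showed no change, but I only looked at that after handing in.
- The wrist camera placed things about 3 mm off from the top view.
- While pressing, the fingertip height read about 3.6 mm below the lid's flat height. I put that down to arm or finger give and did not confirm it.

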